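# Fold the settings tray's cover shut and tuck it under the lip

## Robot

A 6-joint arm with a two-finger parallel gripper is mounted at the origin on the work surface. World frame = base frame: x ahead of the robot, y to its left, z up, the work surface at z = 0. Lengths are in m, angles in rad, forces in N, time in s.
With the tool pointing down it reaches from about 0.375 to 0.9 m from the base axis. Payload 3.1 kg.
Tool frame: the origin (TCP) lies at the very end of the fingers, on their centre line; the grasp point (between the pads) lies 19 mm behind it; x points along the fingers, y is the direction in which the jaws open and shut, and the axes are right-handed (so a half turn about x gives the same grasp; the last joint's range is limited). The gripper opens to 87 mm and grips with 3 to 60 N. Pads are 19 mm wide; open, the fingers measure 117 mm over their backs; the gripper's body (75 mm by 190 mm) begins 51 mm behind the grasp point.
Start: joints at [-0.178, 0.527, 1.433, -0, 1.181, -0.178], TCP at [0.625, 0, 0.223] pointing down, gripper open.
Joint ranges: [-3.08, 3.08], [-0.75, 2.2], [0.22, 2.44], [-1.43, 4.57], [0, 2.65], [-2.85, 2.85]. Speed limits (rad/s): [2.79, 2.79, 3.14, 3.14, 3.14, 3.14].

## Interface

Orientations are given as a unit quaternion [x, y, z, w].
In Python, from rig import robot gives the robot as it stands.
- The arm moves only by the tool carry_out, never from a script. Its argument "commands" is a list that holds one entry, the list of rows, each a list of 5 numbers: the opening, from 0 (shut) to 1 (fully open), then the shift along the tool's x, y, z in mm, then the turn about the tool's x in degrees. In form: [[[hand, x, y, z, twist], ...]]. A call has 1 to 8 rows; each row shifts and turns the pose as measured when the row begins, along the tool's axes as they then stand; what a row does not reach is not made up. A row lasts 1/12 s, in which the tool goes at most 41.7 mm and 7.16 degrees, less where a joint would pass 70% of its speed; a pose out of reach is approached as far as the arm can. A call with a gripper value outside its range is refused whole. The fingers move at their own pace and stop on an object; "force" is the grip in N (left out, the last holds). Time passes only in rows, so rows that do not move let the fingers close. It gives the time, the measured TCP pose, the force and the opening at its end, in the units of the state.
- robot.get_obs(): the state, without advancing time (a new reading comes with each control period).
- robot.camera(name): name is "scene" or "side" or "wrist"; returns the picture (420x560x3 uint8, red, green, blue); there is no depth.
- robot.camera_model(name): a dict with "fx", "fy", "cx", "cy" (pixels), "k1" (the pictures are not rectified: a ray, as slopes to the right and down, at radius r is drawn at 1 + k1 r^2 times it, then the intrinsics apply), "R" (3x3) and "t" (3): a world point X has camera coordinates R X + t. Camera axes: x right, y down, z forward; pixel columns grow to the right and rows downward; lengths in m; the calibration is good to about 2 mm. A picture is of the moment at which its call begins: read the wrist's pose just before it. camera_model takes no time and is no camera call; for the wrist camera it gives the pose at the moment of the call.
- robot.hand_in(): hands the job in, once; it reports no verdict.
The state is a dict: "time": time; "q": joint angles; "joint_velocities": joint speeds; "joint_torque": joint torques, N m; "position": TCP position; "tool_rot": TCP orientation; "ft_force": force on the tool from outside, world axes, zero at the start; "moment": the same for the moment, N m; "grip_width": finger opening in m.
Only numpy, scipy, OpenCV 4.12 (cv2) and the standard library are available. Lean on these libraries where they do the work, as an engineer would, in place of code of your own. Each camera call takes 0.05 s, during which the arm holds its last target. There are 200 camera calls.

## Task

The white cover of the small grey tray of cabochon settings stands open on a springy hinge. With a fingertip, fold the cover down flat over the settings, then, keeping it pressed lightly down, push it along by its ridge until its free edge is fully home beneath the lip at the other end of the tray, and let go so that it stays shut by itself. Only push and press lightly: do not pinch the cover, do not lift or shove the tray, and leave the jade, the ring gauge, the petrified wood round and the display case alone.

Things in the scene. Friction and masses are not known exactly. Their poses are not given: they have to be found in the camera images.
- tray: Grey plastic tray, 160 mm (x) by 130 mm (y), walls 30 mm high, 1.3 to 2 kg, loose on the ledge; nine compartments with brass settings. Origin at the centre of its underside, z up, +x from the cover's hinge to the lip. Hinge pin along y at x = -66 mm (plus the value of joint slot), z = 32 mm, in two lugs 34 mm long, 9 mm wide, 42 mm high at y = +-60 mm.
- cover (a joint): Hinge angle of the white cover, rad: 0 = flat over the tray (a stop there), 1.57 = upright, up to 2.0 as it opens away from the lip. A weak spring (0.08 N m per rad, about 1.6 rad) raises the cover again when let go untucked; 1 to 2 N at the ridge holds it flat. Tucked and let go, it rests against the lip's underside at about 0.04 rad.
- slot (a joint): How far the hinge pin has been pushed along its slots towards the lip, m: 0 = fully back, 0.014 = end stop, fully home. It stays where it is left and takes about 3 N to push. With the cover flat the free edge is 4 mm short of the lip at 0 and reaches 10 mm beneath it at 0.014.
- cover_edge (a point): Middle of the cover's free edge, 115 mm from the hinge pin. The cover is a stiff white sheet 114 mm long, 108 mm wide, 3 mm thick; its middle plane passes through the pin; when flat its top is 33.5 mm above the ledge. Axes: x from hinge to free edge, z up when the cover is flat.
- cover_ridge (a point): Middle of the top of the ridge on the cover's outer face (the top when flat; the side away from the lip when open): 60 mm long across the cover, 6 mm thick, 8 mm high, centre line 82 mm from the hinge pin. The sheet is bare between hinge and ridge.
- lip_edge (a point): Middle of the lower front edge of the retaining lip, 38 mm above the ledge, at x = 53 mm of the tray. The lip is a grey shelf 100 mm wide and 4 mm thick that reaches back over the tray from its end, x = 53 to 75 mm.
- jade: Bystander: chunk of green jade about 62 x 45 x 52 mm. Origin at the centre of its underside.
- ring_gauge: Bystander: steel ring gauge lying flat, 68 mm outside, 38 mm bore, 22 mm high. Origin at the centre of its underside.
- wood_round: Bystander: polished petrified wood round lying flat, 88 mm across, 23 mm high. Origin at the centre of its underside.
- case: Bystander: clear display case, 180 (x) x 220 (y) x 243 mm high, fixed to the ledge. Origin at the centre of its underside.
Not all that is in view belongs to the job. There is more than one size of the tray; the job needs the middle-sized.

How it is judged:
On the way:
1. the cover is folded down flat (within 0.05 rad) with its hinge not yet pushed home (slot under 8 mm) (value of joint cover below 0.05 rad and value of joint slot below 0.008 m), for 0.05 s.
At the end, for the whole second after the job is handed in: The cover lies shut by itself (within 0.06 rad of flat) with its edge beneath the lip: the hinge pushed more than 10 mm of its 14 mm along the slots; the tray at rest on the ledge within 30 mm of where it stood, the bystanders within 20 mm (value of joint cover below 0.06 rad and value of joint slot above 0.01 m and linear speed of tray below 0.01 m/s and distance of tray from where it was at the start of the episode below 0.03 m and height (world z) of tray below 0.01 m and distance of each of jade, ring_gauge, wood_round from where it was at the start of the episode below 0.02 m); the robot touches nothing.
It fails at once if the tray is lifted or tipped (10 mm, 0.1 rad) (height (world z) of tray above 0.01 m or angle between tray's own z axis and vertical above 0.1 rad).
It fails at once if the tray is shoved more than 30 mm (distance of tray from where it was at the start of the episode above 0.03 m).
It fails at once if the cover or tray is pinched or pressed hard (over 35 N) (contact force between the fingers and tray above 35 N).
It fails at once if a bystander is moved more than 20 mm (distance of any of jade, ring_gauge, wood_round from where it was at the start of the episode above 0.02 m).
It fails at once if the display case is touched (contact force between any of the arm, the fingers and case above 1 N).
It also fails if it takes over 38 s, if anything falls off the work surface, if the arm or the gripper's body presses on something with over 40 N, if the wrist force passes 120 N, or if a joint passes its speed limit or range.

## Working session

There is one attempt and no reset: what is moved stays moved. The work goes in short steps, Python scripts to look and compute and a tool call to move; the robot and the scene stay as the last step left them, time stands still between calls to the robot, and variables do not carry over. Pictures are saved under pics/ and viewed, on a budget of 10 in all, crops included, one or two more only if the job needs it, and the job is handed in when it is done.

Besides the shell and the picture viewer there is one more tool, called as a command line: name --argument value ..., lists and objects as JSON in quotes. carry_out: Moves the arm, as the interface text tells. Its arguments: {"type":"object","properties":{"commands":{"type":"array"},"force":{"type":"number"}},"required":["commands"]}

```bash
mkdir -p pics; cat > h.py <<'E'
import numpy as np, cv2
from rig import robot
def ray(m,u,v):
    p=np.array([(u-m["cx"])/m["fx"],(v-m["cy"])/m["fy"]]);s=p.copy()
    for _ in range(20): s=p/(1+m["k1"]*(s@s))
    R=np.array(m["R"]);t=np.array(m["t"])
    d=R.T@np.array([s[0],s[1],1]);return -R.T@t,d/np.linalg.norm(d)
def onz(m,u,v,z):
    o,d=ray(m,u,v);return o+d*(z-o[2])/d[2]
def proj(m,X):
    c=np.array(m["R"])@X+np.array(m["t"]);s=c[:2]/c[2];s=s*(1+m["k1"]*(s@s))
    return np.array([s[0]*m["fx"]+m["cx"],s[1]*m["fy"]+m["cy"]])
def tri(m1,a,m2,b):
    o1,d1=ray(m1,*a);o2,d2=ray(m2,*b)
    s=np.linalg.lstsq(np.c_[d1,-d2],o2-o1,rcond=None)[0]
    p,q=o1+s[0]*d1,o2+s[1]*d2;return (p+q)/2,np.linalg.norm(p-q)
E
python3 - <<'E'
from h import *
a=robot.camera("scene");b=robot.camera("side")
np.save("sc.npy",a);np.save("si.npy",b)
o=robot.get_obs();print({k:np.round(v,3) for k,v in o.items()})
for n,i in (("scene",a),("side",b)):
    cv2.imwrite(f"pics/{n}1.png",cv2.resize(i[...,::-1],(784,588),interpolation=cv2.INTER_CUBIC)); m=robot.camera_model(n);print(n,m)
E
```

```text
{'time': np.float64(0.1), 'q': array([-0.179,  0.528,  1.434, -0.   ,  1.181, -0.178]), 'joint_velocities': array([-0.001, -0.002, -0.002, -0.001,  0.001, -0.001]), 'joint_torque': array([ -0.   , -44.099, -17.715,   0.063,   0.053,  -0.   ]), 'position': array([0.624, 0.   , 0.222]), 'tool_rot': array([ 0.5  ,  0.501, -0.5  ,  0.499]), 'ft_force': array([ 0.374,  0.852, -0.363]), 'moment': array([-0.022, -0.023,  0.058]), 'grip_width': np.float64(0.087)}
scene {'fx': 454.90287275731174, 'fy': 454.90287275731174, 'cx': 278.53281843395706, 'cy': 211.7684986071336, 'k1': -0.08122442013738075, 'R': array([[ 0.87442004,  0.4848994 , -0.01619133],
       [ 0.37055705, -0.68902369, -0.62284334],
       [-0.31317257,  0.53862689, -0.78217902]]), 't': array([-0.59687508, -0.0285248 ,  1.37611841])}
side {'fx': 406.5915445415033, 'fy': 406.5915445415033, 'cx': 273.7783288956514, 'cy': 204.0790970180777, 'k1': -0.09683657850607907, 'R': array([[-0.85976607, -0.51031597, -0.01949144],
       [-0.30225672,  0.53925599, -0.78603044],
       [ 0.41163476, -0.66991089, -0.61788043]]), 't': array([0.60586686, 0.09969365, 1.00671188])}
```

View pics/scene1.png

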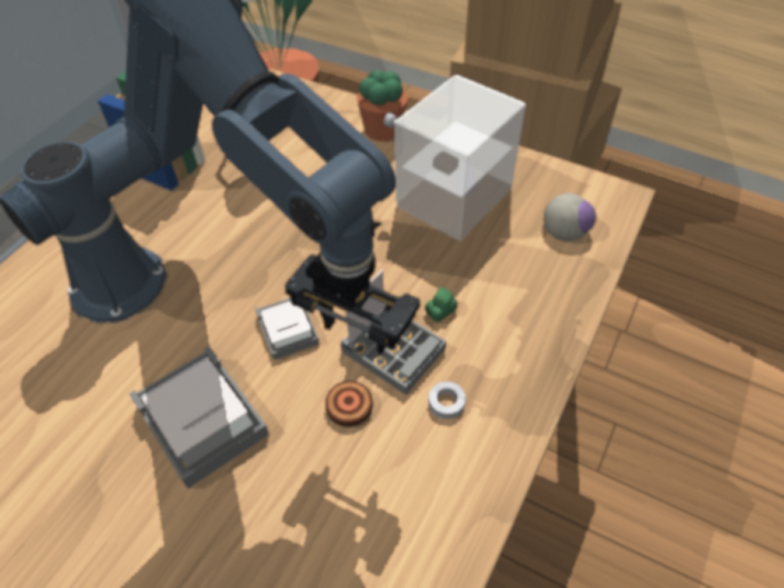

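View pics/side1.png

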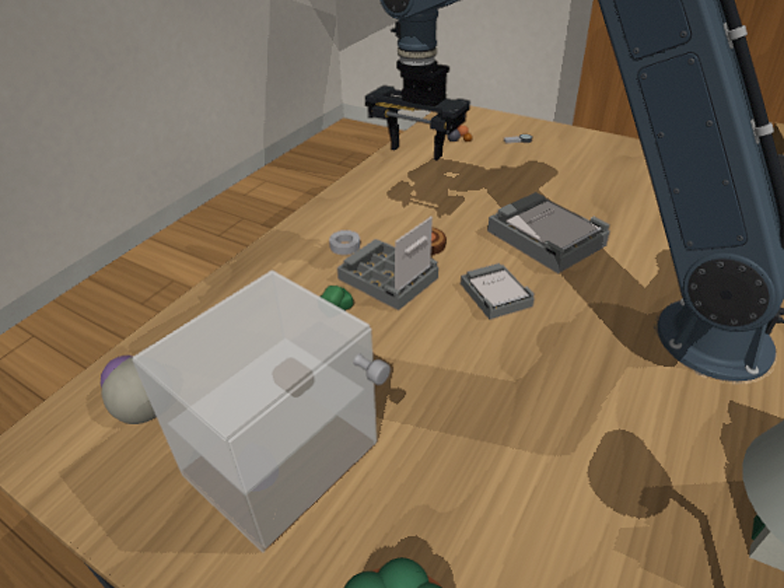

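Three trays are visible: large and closed (scene 200,415), small and closed (scene 287,328), and mid-sized with its cover upright (scene 395,350; side 388,268). The mid-sized one fits: it is the middle size and the only one open. I'll confirm with an enlarged crop.

```bash
python3 - <<'E'
from h import *
a=np.load("sc.npy");b=np.load("si.npy")
c=cv2.resize(a[190:290,230:330],(400,400),interpolation=cv2.INTER_CUBIC)
d=cv2.resize(b[145:225,235:315],(400,400),interpolation=cv2.INTER_CUBIC)
cv2.imwrite("pics/crop.png",np.hstack([c,d])[...,::-1])
m=robot.camera_model("scene");s=robot.camera_model("side")
for u,v in [(445,345),(405,390),(343,347)]: print("sc",onz(m,u/1.4,v/1.4,.03).round(3))
for u,v in [(338,268),(400,290),(438,268)]: print("si",onz(s,u/1.4,v/1.4,.03).round(3))
for n,u,v in [("jade",441,305),("ring",447,400),("wood",349,402)]: print(n,onz(m,u/1.4,v/1.4,.02).round(3))
for n,u,v in [("casebot",262,548),("casebot",376,445),("knob",378,370)]: print(n,onz(s,u/1.4,v/1.4,.0).round(3))
E
```

```text
sc [0.707 0.176 0.03 ]
sc [0.686 0.052 0.03 ]
sc [0.536 0.078 0.03 ]
si [0.701 0.185 0.03 ]
si [0.556 0.186 0.03 ]
si [0.524 0.087 0.03 ]
jade [0.654 0.267 0.02 ]
ring [0.761 0.075 0.02 ]
wood [ 0.605 -0.014  0.02 ]
casebot [0.467 0.711 0.   ]
casebot [0.423 0.496 0.   ]
knob [ 0.5    0.362 -0.   ]
```

View pics/crop.png

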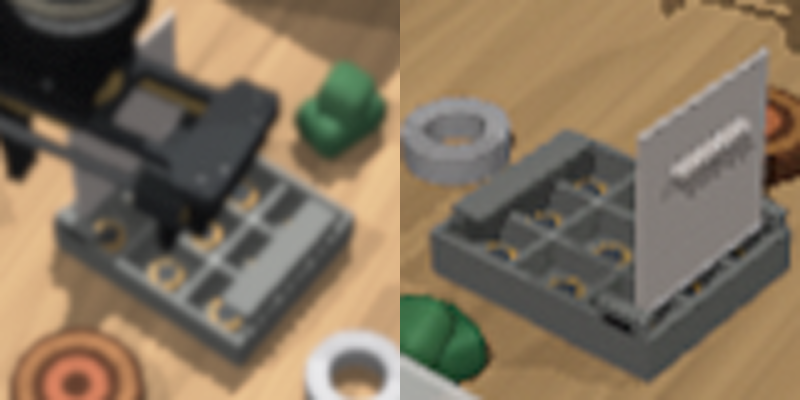

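```bash
python3 - <<'E'
from h import *
m=robot.camera_model("scene");s=robot.camera_model("side")
sc=lambda x,y:(230+x/4-.4,190+y/4-.4); si=lambda x,y:(235+(x-400)/5-.4,145+y/5-.4)
A=[onz(m,*sc(*p),.03) for p in [(355,215),(243,348),(57,228)]]
B=[onz(s,*si(*p),.03) for p in [(432,238),(650,343),(788,240),(570,130)]]
for p in A:print("sc",p.round(3))
for p in B:print("si",p.round(3))
B=np.array(B);print("c",B.mean(0), np.linalg.norm(B[0]-B[1]),np.linalg.norm(B[1]-B[2]))
A=np.array(A);c=(A[0]+A[2])/2;print("c",c,np.linalg.norm(A[0]-A[1]),np.linalg.norm(A[1]-A[2]))
for v in (A[1]-A[2],B[0]-B[1],B[3]-B[2]): print("yaw x",np.degrees(np.arctan2(v[1],v[0])))
for v in (A[0]-A[1],B[1]-B[2],B[0]-B[3]): print("yaw y",np.degrees(np.arctan2(v[1],v[0]))-90)
E
```

```text
sc [0.704 0.186 0.03 ]
sc [0.686 0.058 0.03 ]
sc [0.531 0.08  0.03 ]
si [0.7   0.189 0.03 ]
si [0.546 0.21  0.03 ]
si [0.524 0.092 0.03 ]
si [0.689 0.056 0.03 ]
c [0.6146287  0.13683804 0.03      ] 0.15493054121212388 0.11943908687302311
c [0.61746409 0.13302574 0.03      ] 0.12884790643043265 0.15612403558617607
yaw x -8.239258344589723
yaw x -7.759457940665339
yaw x -12.30538228871227
yaw y -7.997041854541251
yaw y -11.01002608031277
yaw y -4.759950867044765
```

The crop confirms the mid-sized open tray. Its centre is about (0.616, 0.135) with yaw about −8°, and the hinge end faces the robot. I'll go behind the cover with the fingers shut, then align with the tray.

carry_out --commands '[[[0,0,-17,-19,0],[0,0,-17,-19,0],[0,0,-17,-19,0],[0,0,-17,-19,0],[0,0,-17,-19,0],[0,0,-17,-19,0],[0,0,-17,-19,0],[0,0,-17,-19,0]]]' --force 15

```text
time: 0.77
position: [0.4853, 0.153, 0.2174]
tool_rot: [-0.501, -0.499, 0.504, -0.497]
ft_force: [0.1, 0.0, -0.2]
grip_width: 0.0415
```

carry_out --commands '[[[0,0,0,0,-7],[0,0,0,0,-7],[0,0,0,0,-7],[0,0,0,0,-7],[0,0,0,0,-7],[0,0,0,0,-7],[0,0,0,0,-7],[0,0,0,0,-7]]]'

```text
time: 1.43
position: [0.4751, 0.1583, 0.2147]
tool_rot: [0.199, 0.684, -0.203, 0.672]
ft_force: [0.0, 0.3, -0.3]
grip_width: 0.0008
```

carry_out --commands '[[[0,0,0,0,-7],[0,0,0,0,-7],[0,0,0,0,-7],[0,0,0,0,-5],[0,0,0,0,0]]]'

```text
time: 1.85
position: [0.4731, 0.1582, 0.213]
tool_rot: [0.037, 0.714, -0.039, 0.698]
ft_force: [-0.1, 0.0, 0.4]
grip_width: 0.0006
```

```bash
cat >> h.py <<'E'
from scipy.spatial.transform import Rotation as Rn
C=np.array([.616,.135]);YAW=-8.
def st():
    o=robot.get_obs();R=Rn.from_quat(o["tool_rot"]).as_matrix();p=np.array(o["position"])
    a=np.radians(YAW);d=p[:2]-C;L=np.array([np.cos(a)*d[0]+np.sin(a)*d[1],-np.sin(a)*d[0]+np.cos(a)*d[1],p[2]])*1000
    print("t",round(float(o["time"]),2),"tray-frame mm",L.round(1),"toolz yaw",np.degrees(np.arctan2(R[1,2],R[0,2])).round(1),"x axis",R[:,0].round(3),"z axis z",R[2,2].round(3),"F",np.round(o["ft_force"],1));return o
E
python3 - <<'E'
from h import *
st()
a=robot.camera("scene");b=robot.camera("side")
c=cv2.resize(a[190:290,230:330],(400,400),interpolation=cv2.INTER_CUBIC)
d=cv2.resize(b[130:230,230:330],(400,400),interpolation=cv2.INTER_CUBIC)
cv2.imwrite("pics/crop2.png",np.hstack([c,d])[...,::-1])
E
```

```text
t 1.85 tray-frame mm [-144.7    3.   213. ] toolz yaw -6.1 x axis [-0.022 -0.001 -1.   ] z axis z -0.022 F [-0.1  0.   0.4]
```

View pics/crop2.png

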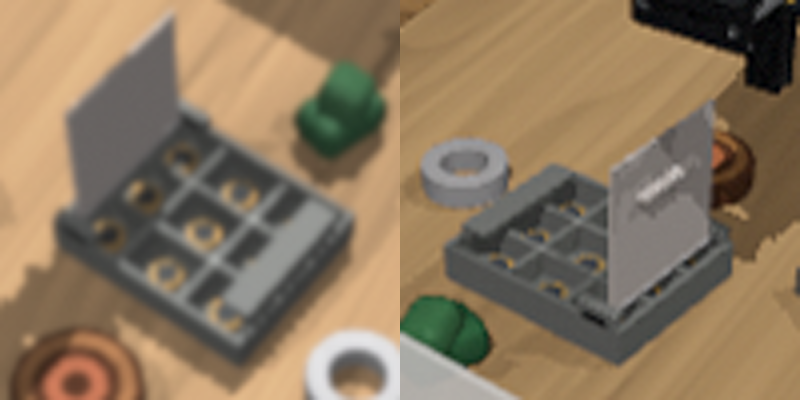

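Scene crop: the cover is upright, with its top edge from (68,113) to (177,12). Side crop: the same edge runs from (713,103) to (610,168). I'll triangulate it.

```bash
python3 - <<'E'
from h import *
m=robot.camera_model("scene");s=robot.camera_model("side")
sc=lambda x,y:(230+x/4-.4,190+y/4-.4); si=lambda x,y:(230+(x-400)/4-.4,130+y/4-.4)
a=np.radians(YAW);M=np.array([[np.cos(a),np.sin(a),0],[-np.sin(a),np.cos(a),0],[0,0,1]])
f=lambda P:(M@(P-np.r_[C,0])*1000).round(1)
for n,p,q in [("top-y",(68,113),(713,103)),("top+y",(177,12),(610,168))]:
    P,e=tri(m,sc(*p),s,si(*q));print(n,P.round(3),f(P),round(e*1000,1))
for p in [(230,305),(312,205)]: print("lip",f(onz(m,*sc(*p),.042)))
for p in [(355,215),(243,348),(57,228)]: print("corner",f(onz(m,*sc(*p),.03)))
for p in [(446,245),(617,330),(732,240)]: print("corner side",f(onz(s,*si(*p),.03)))
E
```

```text
top-y [0.541 0.094 0.148] [-68.6 -51.  147.5] 0.8
top+y [0.561 0.198 0.15 ] [-63.4  54.3 149.7] 1.6
lip [ 58.3 -51.3  42. ]
lip [56.  44.8 42. ]
corner [79.8 62.3 30. ]
corner [ 79.8 -66.5  30. ]
corner [-76.3 -65.8  30. ]
corner side [79.7 60.  30. ]
corner side [-75.   61.8  30. ]
corner side [-78.5 -67.5  30. ]
```

carry_out --commands '[[[0,20,0,7,0],[0,20,0,7,0],[0,20,0,7,0],[0,20,0,7,0],[0,20,0,7,0],[0,18,0,7,0],[0,0,0,0,0]]]'

```text
time: 2.53
position: [0.5165, 0.1536, 0.0915]
tool_rot: [0.044, 0.711, -0.045, 0.7]
ft_force: [0.0, -0.4, 0.0]
grip_width: 0.0005
```

```bash
python3 -c "
from h import *
st()"
```

```text
t 2.53 tray-frame mm [-101.1    4.6   91.5] toolz yaw -7.3 x axis [-0.015 -0.    -1.   ] z axis z -0.015 F [ 0.  -0.4  0. ]
```

carry_out --commands '[[[0,1,0,10,0],[0,1,0,10,0],[0,2,0,10,0],[0,2,0,10,0],[0,5,0,10,0],[0,5,0,9,0],[0,7,0,6,0],[0,7,0,6,0]]]'

```text
time: 3.2
position: [0.5923, 0.1438, 0.0626]
tool_rot: [0.046, 0.711, -0.047, 0.701]
ft_force: [-1.7, 0.3, 0.8]
grip_width: 0.0008
```

```bash
python3 - <<'E'
from h import *
st()
b=robot.camera("side");a=robot.camera("scene")
c=cv2.resize(a[190:290,230:330],(400,400),interpolation=cv2.INTER_CUBIC)
d=cv2.resize(b[130:230,230:330],(400,400),interpolation=cv2.INTER_CUBIC)
cv2.imwrite("pics/crop3.png",np.hstack([c,d])[...,::-1])
E
```

```text
t 3.2 tray-frame mm [-24.7   5.4  62.6] toolz yaw -7.5 x axis [-0.014 -0.    -1.   ] z axis z -0.014 F [-1.7  0.3  0.8]
```

View pics/crop3.png

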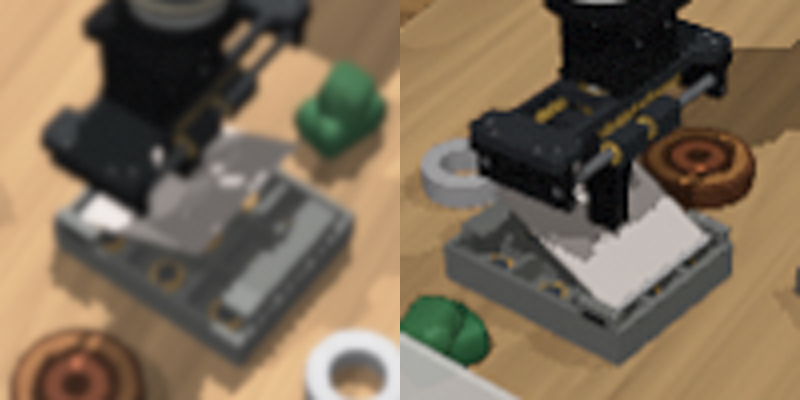

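The cover is folding under the fingertip, now at about 30°, and the tray looks unmoved. I'll continue down.

carry_out --commands '[[[0,5,0,1,0],[0,5,0,1,0],[0,5,0,1,0],[0,4,0,0,0],[0,3,0,0,0],[0,2,0,0,0],[0,2,0,0,0],[0,1,0,0,0]]]'

```text
time: 3.97
position: [0.5998, 0.143, 0.034]
tool_rot: [0.046, 0.707, -0.046, 0.704]
ft_force: [0.5, -1.3, 1.9]
grip_width: 0.0007
```

```bash
python3 -c "
from h import *
st()"
```

```text
t 3.97 tray-frame mm [-17.2   5.6  34. ] toolz yaw -7.5 x axis [-0.003 -0.001 -1.   ] z axis z -0.003 F [ 0.5 -1.3  1.9]
```

carry_out --commands '[[[0,1,0,0,0],[0,1,0,0,0],[0,0,0,0,0]]]'

```text
time: 4.22
position: [0.5998, 0.143, 0.0338]
tool_rot: [0.045, 0.707, -0.046, 0.705]
ft_force: [0.9, -0.7, 3.1]
grip_width: 0.0007
```

```bash
python3 -c "
from h import *
st()"
```

```text
t 4.22 tray-frame mm [-17.1   5.6  33.8] toolz yaw -7.4 x axis [-0.003 -0.001 -1.   ] z axis z -0.003 F [ 0.9 -0.7  3.1]
```

Flat on the stop: z = 33.8 mm with about 3 N reaction. Now I'll slide toward the ridge while pressing lightly.

carry_out --commands '[[[0,1,0,4,0],[0,1,0,4,0],[0,1,0,4,0],[0,1,0,3,0]]]'

```text
time: 4.55
position: [0.6089, 0.1416, 0.0329]
tool_rot: [0.045, 0.711, -0.046, 0.7]
ft_force: [-3.4, -1.2, 9.9]
grip_width: 0.0006
```

```bash
python3 -c "
from h import *
st()"
```

```text
t 4.55 tray-frame mm [-8.   5.6 32.9] toolz yaw -7.4 x axis [-0.016 -0.001 -1.   ] z axis z -0.016 F [-3.4 -1.2  9.9]
```

carry_out --commands '[[[0,-0.5,0,3,0],[0,0,0,3,0],[0,0,0,3,0],[0,0,0,3,0]]]'

```text
time: 4.88
position: [0.6162, 0.1409, 0.0334]
tool_rot: [0.045, 0.715, -0.046, 0.696]
ft_force: [-3.9, 0.3, 5.0]
grip_width: 0.0006
```

```bash
python3 - <<'E'
from h import *
st()
b=robot.camera("side");a=robot.camera("scene")
c=cv2.resize(a[190:290,230:330],(400,400),interpolation=cv2.INTER_CUBIC)
d=cv2.resize(b[150:220,235:305],(400,400),interpolation=cv2.INTER_CUBIC)
cv2.imwrite("pics/crop4.png",np.hstack([c,d])[...,::-1])
E
```

```text
t 4.88 tray-frame mm [-0.6  5.8 33.4] toolz yaw -7.4 x axis [-0.028 -0.    -1.   ] z axis z -0.028 F [-3.9  0.3  5. ]
```

View pics/crop4.png

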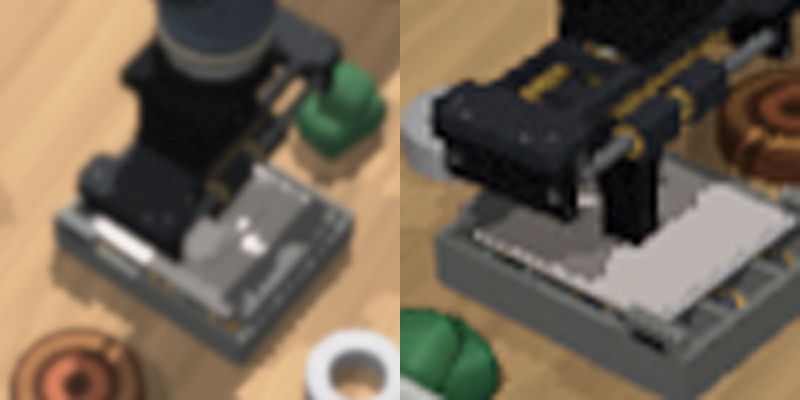

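The cover lies flat with the fingertip just behind the ridge, and the tray looks unmoved. I'll keep pushing.

carry_out --commands '[[[0,0,0,3,0],[0,0,0,3,0],[0,0,0,3,0],[0,0,0,3,0]]]'

```text
time: 5.32
position: [0.6237, 0.1399, 0.0329]
tool_rot: [0.044, 0.719, -0.046, 0.692]
ft_force: [-4.0, -0.0, 6.7]
grip_width: 0.0006
```

```bash
python3 -c "
from h import *
st()"
```

```text
t 5.32 tray-frame mm [ 6.9  5.9 32.9] toolz yaw -7.4 x axis [-0.039 -0.    -0.999] z axis z -0.038 F [-4.  -0.   6.7]
```

carry_out --commands '[[[0,-0.3,0,3,0],[0,-0.3,0,3,0],[0,-0.2,0,3,0],[0,-0.2,0,3,0]]]'

```text
time: 5.65
position: [0.632, 0.1389, 0.0332]
tool_rot: [0.044, 0.723, -0.046, 0.688]
ft_force: [-5.9, 0.6, 3.6]
grip_width: 0.0007
```

```bash
python3 -c "
from h import *
st()"
```

```text
t 5.65 tray-frame mm [15.3  6.1 33.2] toolz yaw -7.3 x axis [-0.048  0.    -0.999] z axis z -0.048 F [-5.9  0.6  3.6]
```

carry_out --commands '[[[0,-0.2,0,3,0],[0,-0.2,0,3,0]]]'

```text
time: 5.82
position: [0.6319, 0.1389, 0.0323]
tool_rot: [0.044, 0.728, -0.046, 0.683]
ft_force: [-7.6, 1.4, 8.0]
grip_width: 0.0004
```

```bash
python3 - <<'E'
from h import *
st()
b=robot.camera("side");a=robot.camera("scene")
c=cv2.resize(a[190:290,230:330],(400,400),interpolation=cv2.INTER_CUBIC)
d=cv2.resize(b[150:220,235:305],(400,400),interpolation=cv2.INTER_CUBIC)
cv2.imwrite("pics/crop5.png",np.hstack([c,d])[...,::-1])
E
```

```text
t 5.82 tray-frame mm [15.2  6.1 32.3] toolz yaw -7.4 x axis [-0.063  0.001 -0.998] z axis z -0.063 F [-7.6  1.4  8. ]
```

View pics/crop5.png

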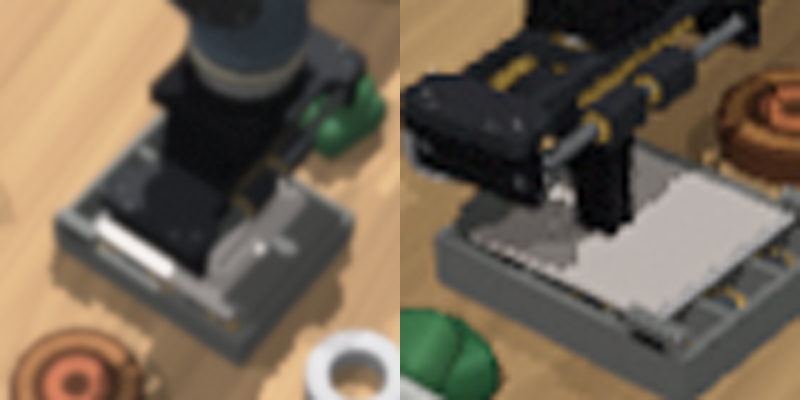

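No advance and a rising force means it is either at the end stop or caught on the lip. I'll measure the sheet's hinge-side edge in the tray frame, before and after.

```bash
python3 - <<'E'
from h import *
s=robot.camera_model("side");a=np.radians(YAW);M=np.array([[np.cos(a),-np.sin(a)],[np.sin(a),np.cos(a)]])
for n in ("crop4","crop5"):
    im=cv2.imread(f"pics/{n}.png")[:,400:].astype(np.uint8)
    g=cv2.cvtColor(im,cv2.COLOR_BGR2GRAY)
    for y in (-45,-30,-15,0,20,35,45):
        xs=np.arange(-80,-25,.5);v=[]
        for x in xs:
            w=np.r_[C+M@np.array([x,y])/1000,.0335];u=(proj(s,w)-[235,150]+.4)*400/70
            v.append(int(g[int(round(u[1])),int(round(u[0]))]) if 0<=u[0]<399 and 0<=u[1]<399 else 0)
        v=np.array(v);i=np.argmax(v>130);print(n,y,xs[i],"max",v.max())
E
```

```text
crop4 -45 -57.0 max 181
crop4 -30 -57.5 max 182
crop4 -15 -56.5 max 183
crop4 0 -56.5 max 182
crop4 20 -56.0 max 183
crop4 35 -55.5 max 183
crop4 45 -55.5 max 183
crop5 -45 -54.5 max 182
crop5 -30 -55.0 max 183
crop5 -15 -54.5 max 184
crop5 0 -54.0 max 182
crop5 20 -53.5 max 183
crop5 35 -53.5 max 182
crop5 45 -53.0 max 185
```

The sheet's hinge edge moved from about −56 to about −54 mm, which puts the slot near 11 mm, consistent with the ridge contact. It needs to go a little further, with less down-pressure and a firmer push.

carry_out --commands '[[[0,-1,0,5,0],[0,-0.7,0,5,0],[0,-0.5,0,5,0]]]'

```text
time: 6.17
position: [0.632, 0.1389, 0.0321]
tool_rot: [0.044, 0.739, -0.047, 0.67]
ft_force: [-9.2, 1.6, 10.0]
grip_width: 0.0006
```

```bash
python3 -c "
from h import *
st()"
```

```text
t 6.17 tray-frame mm [15.3  6.1 32.1] toolz yaw -7.4 x axis [-0.098  0.003 -0.995] z axis z -0.098 F [-9.2  1.6 10. ]
```

It is blocked at 9 N with no motion, well over the 3 N the slot needs, so this is the end stop. I'll lift off straight up.

carry_out --commands '[[[0,-3,0,-0.5,0],[0,-5,0,-0.5,0],[0,-8,0,-1,0],[0,-15,0,-2,0],[0,-25,0,-3,0],[0,-30,0,-3,0],[0,-30,0,-3,0],[0,-30,0,-10,0]]]'

```text
time: 6.83
position: [0.6245, 0.1402, 0.1793]
tool_rot: [0.044, 0.741, -0.048, 0.668]
ft_force: [0.2, 1.4, -0.6]
grip_width: 0.0003
```

carry_out --commands '[[[0,-15,0,-30,0],[0,-10,0,-30,0],[0,0,0,-30,0],[0,0,0,-30,0],[0,0,0,0,0]]]'

```text
time: 7.25
position: [0.5147, 0.1556, 0.2315]
tool_rot: [0.047, 0.729, -0.047, 0.681]
ft_force: [-0.2, -0.1, -1.0]
grip_width: 0.0006
```

```bash
python3 - <<'E'
from h import *
st()
b=robot.camera("side");a=robot.camera("scene")
c=cv2.resize(a[190:290,230:330],(400,400),interpolation=cv2.INTER_CUBIC)
d=cv2.resize(b[150:220,235:305],(400,400),interpolation=cv2.INTER_CUBIC)
cv2.imwrite("pics/crop6.png",np.hstack([c,d])[...,::-1])
E
```

```text
t 7.25 tray-frame mm [-103.2    6.3  231.5] toolz yaw -7.6 x axis [-0.068  0.004 -0.998] z axis z -0.068 F [-0.2 -0.1 -1. ]
```

View pics/crop6.png

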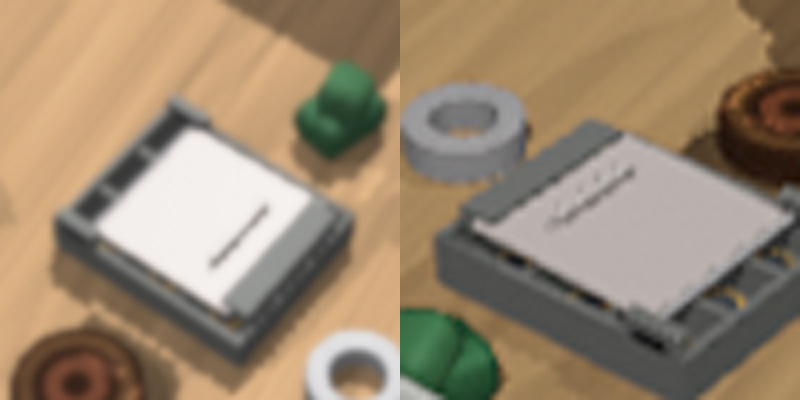

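The cover stays shut with its edge beneath the lip, and the neighbours are in place. One numeric check of the slot before handing in.

```bash
python3 - <<'E'
from h import *
im=cv2.imread("pics/crop6.png");a=np.radians(YAW);M=np.array([[np.cos(a),-np.sin(a)],[np.sin(a),np.cos(a)]])
for n,off,k,sh in (("scene",[230,190],4,0),("side",[235,150],400/70,400)):
    m=robot.camera_model(n);g=cv2.cvtColor(im[:,sh:sh+400],cv2.COLOR_BGR2GRAY)
    for y in (-40,35,45):
        xs=np.arange(-80,70,.5);P=[(proj(m,np.r_[C+M@np.array([x,y])/1000,.0335])-off+.4)*k for x in xs]
        v=np.array([g[int(u[1]),int(u[0])] if 0<=u.min() and u.max()<399 else 0 for u in P])
        b=xs[v>(165 if n=="scene" else 140)];print(n,y,"bright from",b.min(),"to",b.max(),"mm")
    q=lambda x,y:onz(m,off[0]+x/k-.4,off[1]+y/k-.4,.0335)
p=[(212,267),(268,207)]
m=robot.camera_model("scene")
for x,y in p:
    w=onz(m,230+x/4-.4,190+y/4-.4,.036)[:2]-C;print("ridge line tray x",(M.T@w*1000).round(1))
E
```

```text
scene -40 bright from -55.0 to 50.5 mm
scene 35 bright from -54.5 to 52.0 mm
scene 45 bright from -54.0 to 52.0 mm
side -40 bright from -54.5 to 57.0 mm
side 35 bright from -52.5 to 58.0 mm
side 45 bright from -52.5 to 68.0 mm
ridge line tray x [ 29.1 -31.8]
ridge line tray x [30.8 29.3]
```

The estimates disagree: slot is about 11 mm on absolute coordinates, but about 9 mm relative to the lip edge and tray wall. The threshold is 10, so I'll check from closer with the wrist camera.

```bash
python3 - <<'E'
from h import *
st();m=robot.camera_model("wrist");a=robot.camera("wrist");np.save("w.npy",a)
R=np.array(m["R"]);print(-R.T@np.array(m["t"]),R[2],m["fx"])
cv2.imwrite("pics/w1.png",cv2.resize(a[...,::-1],(784,588),interpolation=cv2.INTER_CUBIC))
E
```

```text
t 7.35 tray-frame mm [-97.3   6.6 231.6] toolz yaw -7.6 x axis [-0.061  0.004 -0.998] z axis z -0.061 F [0.5 0.3 0.3]
[0.44857135 0.1647791  0.39831904] [ 0.23684296 -0.03601029 -0.97088036] 297.66784921491944
```

View pics/w1.png

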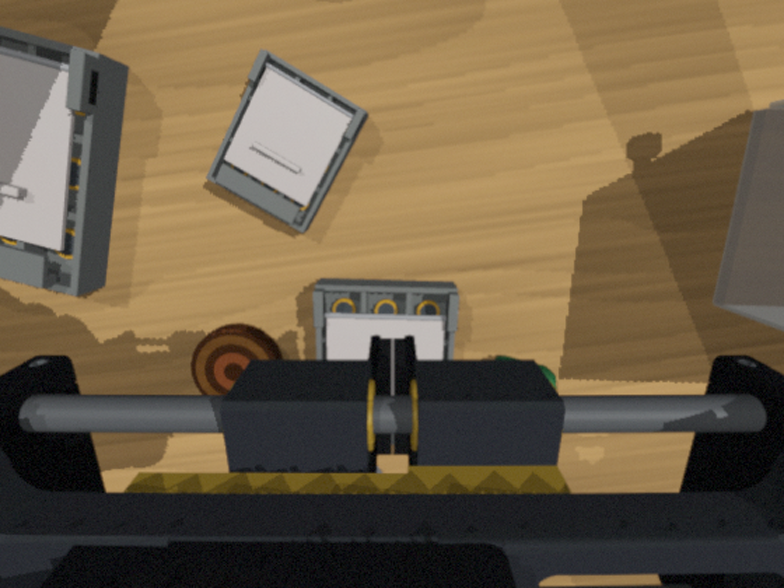

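Wrist view: the hinge end is sharp. The tray's outer wall edge is at about (385,281) and the cover's hinge edge at about (385,314). I'll measure the difference within this one image.

```bash
python3 - <<'E'
from h import *
m=robot.camera_model("wrist");g=cv2.cvtColor(np.load("w.npy"),cv2.COLOR_RGB2GRAY)
a=np.radians(YAW);M=np.array([[np.cos(a),-np.sin(a)],[np.sin(a),np.cos(a)]])
L=lambda u,v,z:(M.T@(onz(m,u,v,z)[:2]-C)*1000).round(1)
for u in (236,254,291,304): 
    print(u,g[196:234,u].tolist())
for v in (200,201,202,203): print("wall",v,L(275,v,.03))
for v in (223,224,225,226): print("cover",v,L(275,v,.0335))
# tray width as scale check
print("w",L(314/1.4,300/1.4,.03),L(457/1.4,300/1.4,.03), "lug rows",L(320/1.4,284/1.4,.042),L(320/1.4,315/1.4,.042))
E
```

```text
236 [147, 140, 118, 89, 73, 72, 73, 93, 111, 117, 117, 100, 86, 96, 102, 103, 105, 103, 104, 103, 96, 89, 89, 78, 70, 72, 88, 128, 155, 160, 155, 171, 187, 188, 189, 188, 188, 189]
254 [142, 138, 131, 103, 76, 72, 73, 82, 105, 114, 118, 109, 88, 63, 62, 63, 60, 62, 67, 73, 73, 75, 73, 68, 69, 69, 71, 86, 137, 162, 161, 159, 179, 189, 189, 189, 189, 189]
291 [131, 133, 136, 130, 106, 74, 73, 73, 79, 106, 118, 119, 110, 110, 112, 119, 118, 117, 115, 117, 117, 117, 119, 119, 118, 118, 118, 119, 121, 143, 163, 161, 160, 179, 187, 190, 189, 190]
304 [137, 140, 146, 144, 121, 80, 69, 72, 76, 95, 112, 119, 117, 97, 66, 64, 66, 64, 79, 110, 112, 83, 58, 48, 48, 48, 44, 55, 68, 124, 159, 162, 156, 174, 188, 189, 189, 191]
wall 200 [-85.9  -1.3]
wall 201 [-84.6  -1.3]
wall 202 [-83.3  -1.3]
wall 203 [-82.   -1.3]
cover 223 [-56.5  -1.1]
cover 224 [-55.2  -1.1]
cover 225 [-53.9  -1.1]
cover 226 [-52.5  -1.1]
w [-66.6 -66.3] [-67.6  64.7] lug rows [-84.6 -58.1] [-56.1 -59.1]
```

Within this one sharp image the cover's top edge (row ≈227.8) lies 31 mm from the tray's outer wall edge (row ≈203.5). 29 mm corresponds to fully home and about 25 mm to a slot of 10. The side view agrees at about 13.5 mm once the visible end face is allowed for, and so does the hard stop at 9 N. Handing in.

```bash
python3 -c "
from rig import robot
print(robot.hand_in())"
```

```text
the job is handed in; nothing more can be done
None
```

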